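# Fold the seasoning caddy shut

## Task

The four flip-up lids of the wooden seasoning caddy have been left standing open. With closed fingertips, stroke lightly along the top of the row, beginning at the end where a lid's hinge is the outermost part and pushing on the backs of the lids, so that they fold shut one after another in that order and all lie flat. Do not press hard, lift the caddy or shove it along the worktop, leave the things round it where they stand, and finish with the hand clear.

Things in the scene. Friction and masses are not known exactly. Their poses are not given: they have to be found in the camera images.
- caddy: Loose wooden seasoning caddy, open box 182 x 70 x 55 mm (x, y, z), about 0.8 kg, four cells in a row along its x axis, an aluminium flip lid on each. Origin: centre of its underside, z up. Stands on the worktop (z = 0), turned any way. Each lid, 37 long, 64 wide, 3 mm thick, is hinged at its -x edge; open, its back looks up and to -x: stroke from -x to +x. Shut lids' tops: 58 mm over the origin.
- lid1 (a joint): hinge of lid 1 of the row, along the caddy's y axis at x = -88 mm, 55 mm above its origin. 0 = shut (lid reaches 38 mm to +x), grows as it opens, pi/2 = upright, stop at 1.75 rad; starts at 0.75 to 1.35. Light friction (0.008 N m): stays where it is left. A 10 mm thumb tab at the free edge points to -y.
- lid2 (a joint): hinge of lid 2 of the row, along the caddy's y axis at x = -44 mm, 55 mm above its origin. 0 = shut (lid reaches 38 mm to +x), grows as it opens, pi/2 = upright, stop at 1.75 rad; starts at 0.75 to 1.35. Light friction (0.008 N m): stays where it is left. A 10 mm thumb tab at the free edge points to -y.
- lid3 (a joint): hinge of lid 3 of the row, along the caddy's y axis at x = 0 mm, 55 mm above its origin. 0 = shut (lid reaches 38 mm to +x), grows as it opens, pi/2 = upright, stop at 1.75 rad; starts at 0.75 to 1.35. Light friction (0.008 N m): stays where it is left. A 10 mm thumb tab at the free edge points to -y.
- lid4 (a joint): hinge of lid 4 of the row, along the caddy's y axis at x = 44 mm, 55 mm above its origin. 0 = shut (lid reaches 38 mm to +x), grows as it opens, pi/2 = upright, stop at 1.75 rad; starts at 0.75 to 1.35. Light friction (0.008 N m): stays where it is left. A 10 mm thumb tab at the free edge points to -y.
- salt: bystander: salt shaker with grey cap, 44 mm across, 90 mm tall, on the caddy's +y side; origin: centre of the underside
- honey: bystander: squat honey jar with a red screw lid, 62 mm across, 86 mm tall, on the caddy's +y side; origin: centre of the underside
- fish: bystander: flat round tin, 86 mm across, 40 mm tall, on the caddy's -y side; origin: centre of the underside
- spoon: bystander: steel teaspoon 139 x 30 x 10 mm lying along x of its frame, on the caddy's -y side; origin: centre of the underside

How it is judged:
On the way, in this order (a step that is already met when the one before it is completed fails the run):
1. lid 1 is folded down (under 0.35 rad) (value of joint lid1 below 0.35 rad), for 0.05 s.
2. lid 2 is folded down (under 0.35 rad) (value of joint lid2 below 0.35 rad), for 0.05 s.
3. lid 3 is folded down (under 0.35 rad) (value of joint lid3 below 0.35 rad), for 0.05 s.
4. lid 4 is folded down (under 0.35 rad) (value of joint lid4 below 0.35 rad), for 0.05 s.
At the end, for the whole second after the job is handed in: All four lids lie shut (within 0.2 rad), the caddy stands level and at rest within 40 mm of where it was, and each bystander is within 20 mm of where it stood (value of joint each of lid1, lid2, lid3, lid4 below 0.2 rad and distance of caddy from where it was at the start of the episode below 0.04 m and angle between caddy's own z axis and vertical below 0.05 rad and linear speed of caddy below 0.01 m/s and distance of each of salt, honey, fish, spoon from where it was at the start of the episode below 0.02 m); the robot touches nothing.
It fails at once if the fingers press the caddy with more than 20 N (contact force between the fingers and caddy above 20 N).
It fails at once if the caddy is lifted by more than 12 mm (height (world z) of caddy above 0.012 m).
It fails at once if the caddy is tipped by more than 0.2 rad (angle between caddy's own z axis and vertical above 0.2 rad).
It fails at once if the caddy is shoved more than 40 mm (distance of caddy from where it was at the start of the episode above 0.04 m).
It fails at once if the salt shaker, honey jar, flat tin or teaspoon is moved by more than 20 mm (distance of any of salt, honey, fish, spoon from where it was at the start of the episode above 0.02 m).
It also fails if it takes over 34 s, if anything falls off the work surface, if the arm or the gripper's body presses on something with over 40 N, if the wrist force passes 120 N, or if a joint passes its speed limit or range.

## Robot

A 7-joint arm with a two-finger parallel gripper is mounted at the origin on a cart in front of the work surface, level with it; the furniture and walls round the work are solid. World frame = base frame: x ahead of the robot, y to its left, z up, the work surface at z = 0. Lengths are in m, angles in rad, forces in N, time in s.
With the tool pointing down it reaches from about 0.35 to 0.9 m from the base axis. Payload 8.1 kg.
Tool frame: the origin (TCP) lies where the fingers leave the gripper's body, on its centre line; the fingertips stand 73 mm ahead of it and the grasp point (between the pads) lies 54 mm ahead of it (grasp_offset is the distance from the TCP to the grasp point, in m); z points along the fingers, y is the line along which they close (so a half turn about z gives the same grasp; the last joint's range is limited). The gripper opens to 85 mm and grips with 20 to 120 N. Pads are 22 mm wide; open, the fingers measure 114 mm over their backs; the gripper's body (76 mm by 85 mm) begins 54 mm behind the grasp point. The pads swing forward as they close: fully open they stand 13 mm farther back than shut.
Start: joints at [1.185, 0.434, 0.025, 1.573, -0.012, 1.134, -0.075], TCP at [0.174, -0.6, 0.304] pointing down, gripper open.
Joint ranges: [-2.62, 2.62], [-0.44, 2.09], [-1.27, 1.32], [0.08, 2.57], [-1.32, 4.46], [0.12, 2], [-2.74, 2.74]. Speed limits (rad/s): [2.22, 2.22, 3.01, 3.01, 3.14, 3.14, 3.14].

## Interface

Orientations are given as a unit quaternion [x, y, z, w].
In Python, from workcell import * gives the robot as it stands.
- The arm moves only by the tool play_rows, never from a script. Its argument "deltas" is a list of rows, each an object of numbers: "x", "y", "z": the shift along the tool's x, y, z in mm; "rx", "ry", "rz": the turn, a rotation vector about the tool's x, y, z in degrees; "claw": the closure, from -1 (fully open) to 1 (shut), so that 0 is half open. A call has 1 to 5 rows; each row is the pose to reach, as a shift and turn from the pose commanded when the call began, along the tool's axes at that moment; what a row does not reach only later rows make up. A row lasts 1/8 s, in which the tool goes at most 62.5 mm and 10.7 degrees, less where a joint would pass 70% of its speed; a pose out of reach is approached as far as the arm can. A call with a gripper value outside its range is refused whole. The fingers move at their own pace and stop on an object; "force" is the grip in N (left out, the last holds). Time passes only in rows, so rows that repeat a pose let the fingers close. It gives the time, the measured TCP pose, the force, the opening and the grip force at its end, in the units of the state.
- get_state(): the state, without advancing time (a new reading comes with each control period).
- get_image(name): name is "side" or "top" or "wrist"; returns a dict with "image" (480x640x3 uint8, red, green, blue), "vfov" (degrees; the focal length in pixels is half the picture's height over the tangent of half this angle, whatever the lens; pixels are square), "cx", "cy" (the principal point, pixels), "cam_to_world" (4x4, takes a point from camera to world coordinates); the wrist camera has in their place "hand_eye" (4x4, takes a point from camera to tool coordinates, whose origin is the TCP and whose axes are the flange's). Camera axes: x right, y up, looking along -z (the intrinsics and any distortion apply to the point x, -y, -z); pixel columns grow to the right and rows downward; lengths in m; the calibration is good to about 2 mm. A picture is of the moment at which its call begins: read the wrist's pose just before it. There is no depth.
- finish_job(): hands the job in; it is judged then, once.
The state is a dict: "time_s": time; "q": joint angles; "dq": joint speeds; "joint_torque": joint torques, N m; "tcp_pos": TCP position; "eef_rot": TCP orientation; "force": force on the tool from outside, world axes, zero at the start; "ft_torque": the same for the moment, N m; "finger_gap": opening from 0.0 (shut) to 1.0 (fully open); "gripper_force": force on a finger pad.
Only numpy, scipy, OpenCV 4.12 (cv2) and the standard library are available. Lean on these libraries where they do the work, as an engineer would, in place of code of your own. Each camera call takes 0.05 s, during which the arm holds its last target. There are 200 camera calls.

## Working session

There is one attempt and no reset: what is moved stays moved. The work goes in short steps, Python scripts to look and compute and a tool call to move; the robot and the scene stay as the last step left them, time stands still between calls to the robot, and variables do not carry over. Pictures are saved under pics/ and viewed, at most 10 in all, crops included, and the job is handed in when it is done.

Besides the shell and the picture viewer there is one more tool, called after "Request:" as name(argument=value, ...) on one line, values as JSON. play_rows: Moves the arm, as the interface text tells. Its arguments: {"type":"object","properties":{"deltas":{"type":"array"},"force":{"type":"number"}},"required":["deltas"]}

```bash
mkdir -p pics; python3 - <<'E'
from workcell import *
import cv2,numpy as np
s=get_state();print(s['time_s'],s['tcp_pos'],s['eef_rot'],s['finger_gap'])
for n in('top','side'):
    d=get_image(n);cv2.imwrite(f'pics/{n}1.png',d['image'][:,:,::-1]);print(n,d['vfov'],d['cx'],d['cy'],np.round(d['cam_to_world'],4).tolist(),[k for k in d])
E
```

```text
0.0 [ 0.17422462 -0.59982222  0.30313667] [ 9.90027722e-01  1.40870573e-01 -1.68638007e-04 -7.49950990e-04] 1.0020168090835382
top 56.09458060888211 317.24861297835037 229.25337819829747 [[-0.0204, 0.997, -0.0752, 0.5047], [-0.9995, -0.0186, 0.0248, 0.0521], [0.0234, 0.0757, 0.9969, 0.9289], [0.0, 0.0, 0.0, 1.0]] ['image', 'vfov', 'cx', 'cy', 'cam_to_world']
side 56.88065570197129 324.7661599825265 244.06396870711416 [[0.9953, 0.0597, -0.0762, 0.4885], [-0.0966, 0.657, -0.7476, -0.5699], [0.0055, 0.7515, 0.6597, 0.6259], [0.0, 0.0, 0.0, 1.0]] ['image', 'vfov', 'cx', 'cy', 'cam_to_world']
```

View pics/top1.png

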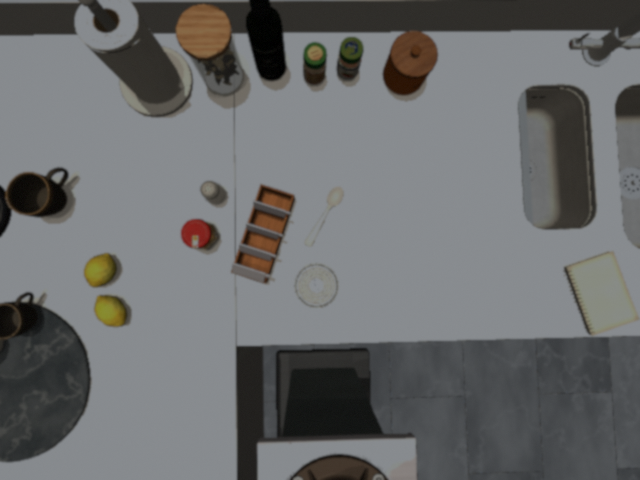

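View pics/side1.png

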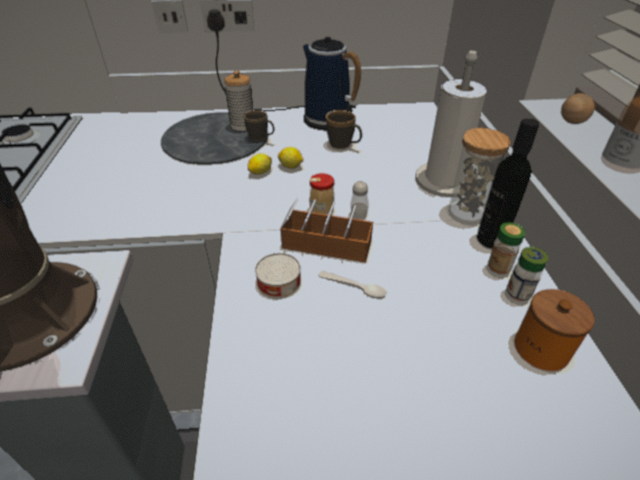

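The top view shows the caddy around (264,234). The tin (316,285) and spoon (325,215) are on its right, which is the caddy's -y side. The salt (210,190) and honey (197,234) are on its left. So lid 1 is at the bottom end, nearest the robot.

```bash
cat > h.py <<'E'
import cv2,numpy as np
TOP=(56.09458060888211,317.24861297835037,229.25337819829747,np.array([[-0.0204,0.997,-0.0752,0.5047],[-0.9995,-0.0186,0.0248,0.0521],[0.0234,0.0757,0.9969,0.9289]]))
SIDE=(56.88065570197129,324.7661599825265,244.06396870711416,np.array([[0.9953,0.0597,-0.0762,0.4885],[-0.0966,0.657,-0.7476,-0.5699],[0.0055,0.7515,0.6597,0.6259]]))
def cast(c,u,v,z):
    f=240/np.tan(np.radians(c[0]/2));d=c[3][:,:3]@np.array([(u-c[1])/f,-(v-c[2])/f,-1]);o=c[3][:,3]
    return o+d*(z-o[2])/d[2]
def proj(c,p):
    f=240/np.tan(np.radians(c[0]/2));q=c[3][:,:3].T@(np.array(p)-c[3][:,3]);return c[1]-f*q[0]/q[2],c[2]+f*q[1]/q[2]
E
python3 - <<'E'
from h import *
t=cv2.imread('pics/top1.png');s=cv2.imread('pics/side1.png')
def mask(i):
    h=cv2.cvtColor(i,cv2.COLOR_BGR2HSV);return ((h[...,0]<15)&(h[...,1]>110)&(h[...,2]>40)).astype(np.uint8)
m=mask(t);m[:,:225]=0;m[:,300:]=0;m[:175]=0;m[295:]=0
pts=cv2.findNonZero(m);r=cv2.minAreaRect(pts);b=cv2.boxPoints(r);print('top',b)
for p in b:print(cast(TOP,*p,.055).round(4))
m=mask(s);m[:,:275]=0;m[:,380:]=0;m[:212]=0;m[265:]=0
h=cv2.approxPolyDP(cv2.convexHull(cv2.findNonZero(m)),3,True)[:,0];print('side',h)
for p in h:print(p,cast(SIDE,*p.astype(float),.055).round(4),cast(SIDE,*p.astype(float),0).round(4))
a=cv2.resize(t[175:295,220:350],None,fx=5,fy=5,interpolation=cv2.INTER_CUBIC)
cv2.imwrite('pics/c1.png',a)
cv2.imwrite('pics/c2.png',cv2.resize(s[170:300,250:400],None,fx=4.6,fy=4.6,interpolation=cv2.INTER_CUBIC))
E
```

```text
top [[231.68298 269.4115 ]
 [261.1737  184.62563]
 [295.4604  196.55142]
 [265.96967 281.33728]]
[0.4962 0.1966 0.055 ]
[0.6601 0.1382 0.055 ]
[0.6355 0.0716 0.055 ]
[0.472  0.1311 0.055 ]
side [[371 223]
 [364 261]
 [283 247]
 [282 228]
 [293 212]
 [323 213]]
[371 223] [0.656  0.1341 0.055 ] [0.6721 0.2019 0.    ]
[364 261] [0.623  0.0226 0.055 ] [0.6359 0.0797 0.    ]
[283 247] [0.473  0.0758 0.055 ] [0.4716 0.138  0.    ]
[282 228] [0.4725 0.1343 0.055 ] [0.471  0.2021 0.    ]
[293 212] [0.4971 0.1861 0.055 ] [0.498  0.2589 0.    ]
[323 213] [0.5604 0.1769 0.055 ] [0.5673 0.2488 0.    ]
```

View pics/c1.png

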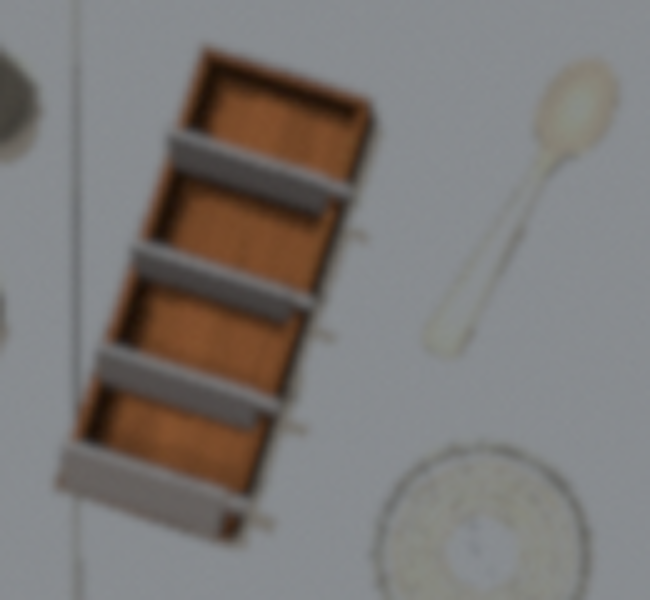

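View pics/c2.png

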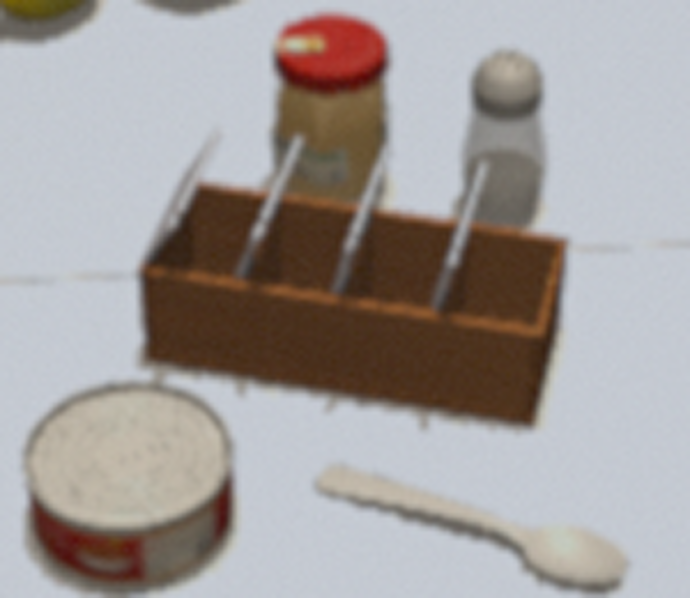

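The crops show the rim corners at top-left (261,184), top-right (295,196) and bottom-right (268,284). All four lids stand open. Cast at z=0.055, those corners measure about 179 x 68 mm, against a known 182 x 70. That puts the caddy centre near (0.563, 0.133) with yaw about -18.4°. I'll move now with the fingers closed.

Request:
play_rows(deltas=[{"x":35,"y":-50,"rz":7,"claw":1},{"x":70,"y":-100,"rz":14,"claw":1},{"x":105,"y":-150,"rz":21,"claw":1},{"x":140,"y":-200,"rz":28,"claw":1},{"x":175,"y":-250,"rz":34.6,"claw":1}])

```text
schema error: expected keys x, y, z, rx, ry, rz, claw
```

Request:
play_rows(deltas=[{"x":35,"y":-50,"z":0,"rx":0,"ry":0,"rz":7,"claw":1},{"x":70,"y":-100,"z":0,"rx":0,"ry":0,"rz":14,"claw":1},{"x":105,"y":-150,"z":0,"rx":0,"ry":0,"rz":21,"claw":1},{"x":140,"y":-200,"z":0,"rx":0,"ry":0,"rz":28,"claw":1},{"x":175,"y":-250,"z":0,"rx":0,"ry":0,"rz":34.6,"claw":1}])

```text
time_s: 0.72
tcp_pos: [0.273, -0.3092, 0.3038]
eef_rot: [0.987, -0.162, 0.0, 0.0]
force: [1.6, 0.0, 0.8]
finger_gap: -0.002
gripper_force: 0.0
```

```bash
cat > st.py <<'E'
from workcell import *
import numpy as np
from scipy.spatial.transform import Rotation as R
def rep():
    s=get_state();r=R.from_quat(s['eef_rot']).as_matrix();p=np.array(s['tcp_pos']);C=np.array([.5635,.133]);a=np.radians(-18.4)
    u=np.array([np.cos(a),np.sin(a)]);v=np.array([-u[1],u[0]])
    print('t',s['time_s'],'tcp',p.round(4),'F',np.round(s['force'],2),'gap',round(s['finger_gap'],3))
    print('caddy xy',((p[:2]-C)@u*1e3).round(1),((p[:2]-C)@v*1e3).round(1),'tipz',((p+r@[0,0,.073])[2]*1e3).round(1),'yaw toolx',np.degrees(np.arctan2(r[1,0],r[0,0])).round(2),'zaxis',r[:,2].round(3))
    print('start target in tool',((r.T@(np.r_[C-.135*u,.25]-p))*1e3).round(1))
if __name__=='__main__':rep()
E
python3 st.py
```

```text
t 0.725 tcp [ 0.273  -0.3092  0.3038] F [1.6  0.05 0.79] gap -0.002
caddy xy -136.1 -511.3 tipz 230.8 yaw toolx -18.62 zaxis [ 0. -0. -1.]
start target in tool [  -0.9 -511.3   53.8]
```

Request:
play_rows(deltas=[{"x":20,"y":-55,"z":0,"rx":0,"ry":0,"rz":0,"claw":1},{"x":40,"y":-110,"z":0,"rx":0,"ry":0,"rz":0,"claw":1},{"x":50,"y":-165,"z":0,"rx":0,"ry":0,"rz":0,"claw":1},{"x":50,"y":-220,"z":0,"rx":0,"ry":0,"rz":0,"claw":1},{"x":50,"y":-275,"z":0,"rx":0,"ry":0,"rz":0,"claw":1}])

```text
time_s: 1.35
tcp_pos: [0.4072, -0.0644, 0.3038]
eef_rot: [0.987, -0.16, -0.0, 0.0]
force: [1.3, -0.6, -0.5]
finger_gap: -0.0
gripper_force: 0.0
```

Request:
play_rows(deltas=[{"x":-10,"y":-55,"z":10,"rx":0,"ry":0,"rz":0,"claw":1},{"x":-20,"y":-110,"z":20,"rx":0,"ry":0,"rz":0,"claw":1},{"x":-30,"y":-165,"z":30,"rx":0,"ry":0,"rz":0,"claw":1},{"x":-40,"y":-210,"z":40,"rx":0,"ry":0,"rz":0,"claw":1},{"x":-50,"y":-235,"z":50,"rx":0,"ry":0,"rz":0,"claw":1}])

```text
time_s: 1.98
tcp_pos: [0.4335, 0.1752, 0.2534]
eef_rot: [0.987, -0.159, -0.0, -0.0]
force: [0.1, -0.9, -0.2]
finger_gap: -0.0
gripper_force: 0.0
```

```bash
python3 - <<'E'
from st import *
import cv2
rep()
d=get_image('wrist');cv2.imwrite('pics/w1.png',d['image'][:,:,::-1])
print(d['vfov'],d['cx'],d['cy'],d['hand_eye'].round(4).tolist())
E
```

```text
t 1.975 tcp [0.4335 0.1752 0.2534] F [ 0.12 -0.87 -0.22] gap -0.0
caddy xy -136.7 -1.0 tipz 180.4 yaw toolx -18.27 zaxis [-0.     0.001 -1.   ]
start target in tool [ 1.7 -1.   3.4]
68.18356789494243 320.9924849462786 244.0312852691013 [[-0.0001, 0.946, 0.3241, 0.0835], [1.0, 0.0002, -0.0002, 0.0003], [-0.0003, 0.3241, -0.946, -0.0705], [0.0, 0.0, 0.0, 1.0]]
```

View pics/w1.png

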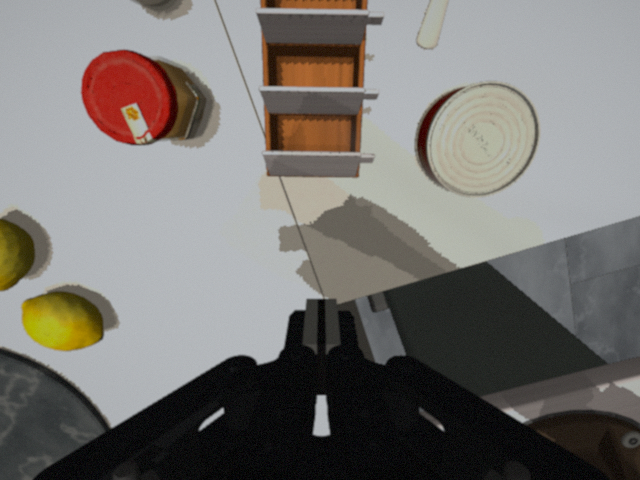

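The wrist view shows the caddy axis vertical in the picture, centred at column ~314 against 321 for the fingers. Lid 1 is nearest, at row ~155, so the alignment is good. I'll descend to about 6 mm above the shut-lid level, clear of the -x end.

Request:
play_rows(deltas=[{"x":0,"y":0,"z":35,"rx":0,"ry":0,"rz":0,"claw":1},{"x":0,"y":0,"z":70,"rx":0,"ry":0,"rz":0,"claw":1},{"x":0,"y":0,"z":100,"rx":0,"ry":0,"rz":0,"claw":1},{"x":0,"y":0,"z":116,"rx":0,"ry":0,"rz":0,"claw":1},{"x":0,"y":0,"z":116,"rx":0,"ry":0,"rz":0,"claw":1}])

```text
time_s: 2.65
tcp_pos: [0.4329, 0.1721, 0.1368]
eef_rot: [0.987, -0.16, -0.001, 0.001]
force: [-0.5, -0.2, 0.1]
finger_gap: -0.002
gripper_force: 0.0
```

```bash
python3 - <<'E'
from st import *
import cv2
rep()
d=get_image('side');cv2.imwrite('pics/s2.png',cv2.resize(d['image'][140:290,220:400,::-1],None,fx=4,fy=4,interpolation=cv2.INTER_CUBIC))
E
```

```text
t 2.65 tcp [0.4329 0.1721 0.1368] F [-0.45 -0.2   0.11] gap -0.002
caddy xy -136.3 -4.2 tipz 63.8 yaw toolx -18.4 zaxis [-0.003 -0.001 -1.   ]
start target in tool [   1.    -3.9 -113.2]
```

View pics/s2.png

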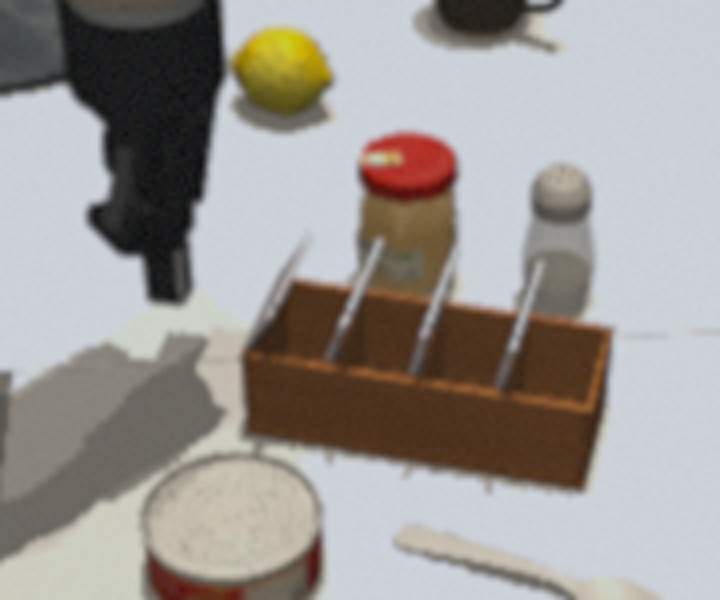

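The side view shows the closed fingertips at crop (167,300), left of lid 1, with all lids still open. Now the slow stroke.

Request:
play_rows(deltas=[{"x":10,"y":0,"z":1,"rx":0,"ry":0,"rz":0,"claw":1},{"x":20,"y":0,"z":1,"rx":0,"ry":0,"rz":0,"claw":1},{"x":30,"y":0,"z":1,"rx":0,"ry":0,"rz":0,"claw":1},{"x":40,"y":0,"z":1,"rx":0,"ry":0,"rz":0,"claw":1},{"x":50,"y":0,"z":1,"rx":0,"ry":0,"rz":0,"claw":1}])

```text
time_s: 3.32
tcp_pos: [0.4813, 0.1566, 0.1368]
eef_rot: [0.987, -0.16, -0.0, 0.0]
force: [-1.7, 1.0, 0.7]
finger_gap: -0.001
gripper_force: 0.7
```

Request:
play_rows(deltas=[{"x":8,"y":0,"z":0,"rx":0,"ry":0,"rz":0,"claw":1},{"x":16,"y":0,"z":0,"rx":0,"ry":0,"rz":0,"claw":1},{"x":24,"y":0,"z":0,"rx":0,"ry":0,"rz":0,"claw":1}])

```text
time_s: 3.7
tcp_pos: [0.5045, 0.1491, 0.1369]
eef_rot: [0.987, -0.16, 0.0, 0.0]
force: [-0.2, -0.1, 0.2]
finger_gap: -0.0
gripper_force: 0.1
```

```bash
python3 - <<'E'
from st import *
import cv2
rep()
d=get_image('side');cv2.imwrite('pics/s3.png',cv2.resize(d['image'][140:290,220:400,::-1],None,fx=4,fy=4,interpolation=cv2.INTER_CUBIC))
E
```

```text
t 3.7 tcp [0.5045 0.1491 0.1369] F [-0.24 -0.08  0.24] gap -0.0
caddy xy -61.1 -3.4 tipz 63.9 yaw toolx -18.4 zaxis [ 0. -0. -1.]
start target in tool [ -73.9   -3.4 -113.1]
```

View pics/s3.png

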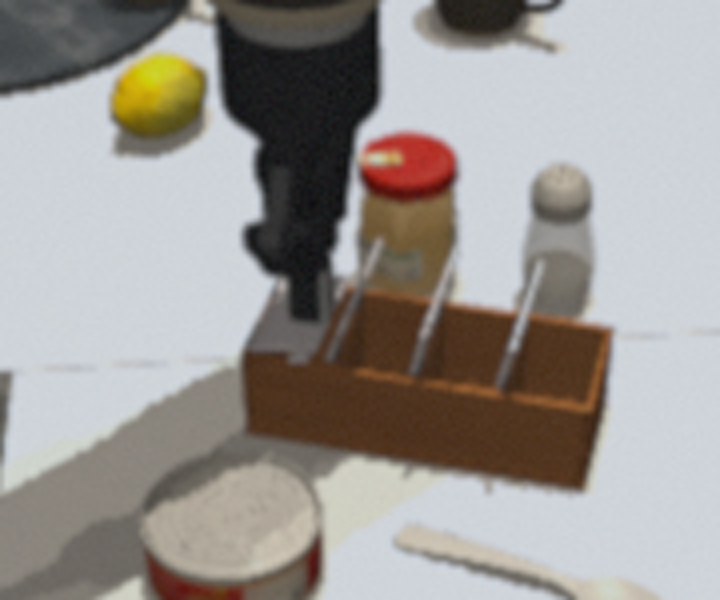

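Lid 1 lies nearly flat under the fingertip at crop (305,315). Lids 2 to 4 are still up and the force is small. I'll lower 1.5 mm more and carry on.

Request:
play_rows(deltas=[{"x":2,"y":0,"z":1,"rx":0,"ry":0,"rz":0,"claw":1},{"x":8,"y":0,"z":1.5,"rx":0,"ry":0,"rz":0,"claw":1},{"x":16,"y":0,"z":1.5,"rx":0,"ry":0,"rz":0,"claw":1},{"x":24,"y":0,"z":1.5,"rx":0,"ry":0,"rz":0,"claw":1},{"x":32,"y":0,"z":1.5,"rx":0,"ry":0,"rz":0,"claw":1}])

```text
time_s: 4.38
tcp_pos: [0.5353, 0.1388, 0.1355]
eef_rot: [0.987, -0.16, 0.0, -0.0]
force: [-0.0, 0.6, -0.1]
finger_gap: -0.001
gripper_force: 0.1
```

Request:
play_rows(deltas=[{"x":8,"y":0,"z":0,"rx":0,"ry":0,"rz":0,"claw":1},{"x":16,"y":0,"z":0,"rx":0,"ry":0,"rz":0,"claw":1},{"x":24,"y":0,"z":0,"rx":0,"ry":0,"rz":0,"claw":1},{"x":32,"y":0,"z":0,"rx":0,"ry":0,"rz":0,"claw":1},{"x":40,"y":0,"z":0,"rx":0,"ry":0,"rz":0,"claw":1}])

```text
time_s: 5.0
tcp_pos: [0.5731, 0.1263, 0.1355]
eef_rot: [0.987, -0.16, 0.0, -0.0]
force: [-0.2, 0.0, -0.0]
finger_gap: -0.002
gripper_force: 0.2
```

```bash
python3 st.py
```

```text
t 5.0 tcp [0.5731 0.1263 0.1355] F [-0.24  0.   -0.02] gap -0.002
caddy xy 11.2 -3.4 tipz 62.5 yaw toolx -18.41 zaxis [ 0.001 -0.    -1.   ]
start target in tool [-146.1   -3.4 -114.6]
```

Request:
play_rows(deltas=[{"x":8,"y":0,"z":0,"rx":0,"ry":0,"rz":0,"claw":1},{"x":16,"y":0,"z":0,"rx":0,"ry":0,"rz":0,"claw":1},{"x":24,"y":0,"z":0,"rx":0,"ry":0,"rz":0,"claw":1},{"x":32,"y":0,"z":0,"rx":0,"ry":0,"rz":0,"claw":1},{"x":40,"y":0,"z":0,"rx":0,"ry":0,"rz":0,"claw":1}])

```text
time_s: 5.62
tcp_pos: [0.6108, 0.1138, 0.1354]
eef_rot: [0.987, -0.16, 0.0, -0.0]
force: [-0.2, 0.4, 1.0]
finger_gap: -0.004
gripper_force: 0.3
```

Request:
play_rows(deltas=[{"x":8,"y":0,"z":0,"rx":0,"ry":0,"rz":0,"claw":1},{"x":16,"y":0,"z":0,"rx":0,"ry":0,"rz":0,"claw":1},{"x":24,"y":0,"z":0,"rx":0,"ry":0,"rz":0,"claw":1},{"x":32,"y":0,"z":0,"rx":0,"ry":0,"rz":0,"claw":1},{"x":40,"y":0,"z":0,"rx":0,"ry":0,"rz":0,"claw":1}])

```text
time_s: 6.25
tcp_pos: [0.6487, 0.1011, 0.1354]
eef_rot: [0.987, -0.16, 0.0, 0.0]
force: [1.1, 0.2, -0.1]
finger_gap: 0.001
gripper_force: 0.0
```

Request:
play_rows(deltas=[{"x":10,"y":0,"z":0,"rx":0,"ry":0,"rz":0,"claw":1},{"x":25,"y":0,"z":0,"rx":0,"ry":0,"rz":0,"claw":1},{"x":35,"y":0,"z":-30,"rx":0,"ry":0,"rz":0,"claw":1},{"x":40,"y":0,"z":-80,"rx":0,"ry":0,"rz":0,"claw":1},{"x":40,"y":0,"z":-130,"rx":0,"ry":0,"rz":0,"claw":1}])

```text
time_s: 6.88
tcp_pos: [0.6866, 0.0881, 0.2665]
eef_rot: [0.987, -0.16, -0.0, 0.0]
force: [1.0, 1.0, -0.3]
finger_gap: 0.003
gripper_force: 0.0
```

```bash
python3 - <<'E'
from st import *
import cv2
rep()
f=lambda n:cv2.resize(get_image(n)['image'][140:290,220:400,::-1],None,fx=2.2,fy=4,interpolation=cv2.INTER_CUBIC)
cv2.imwrite('pics/s4.png',np.hstack([f('side'),f('top')]))
E
```

```text
t 6.875 tcp [0.6866 0.0881 0.2665] F [ 0.95  0.96 -0.27] gap 0.003
caddy xy 130.9 -3.7 tipz 193.5 yaw toolx -18.43 zaxis [-0.001 -0.    -1.   ]
start target in tool [-265.9   -3.6   16.6]
```

View pics/s4.png

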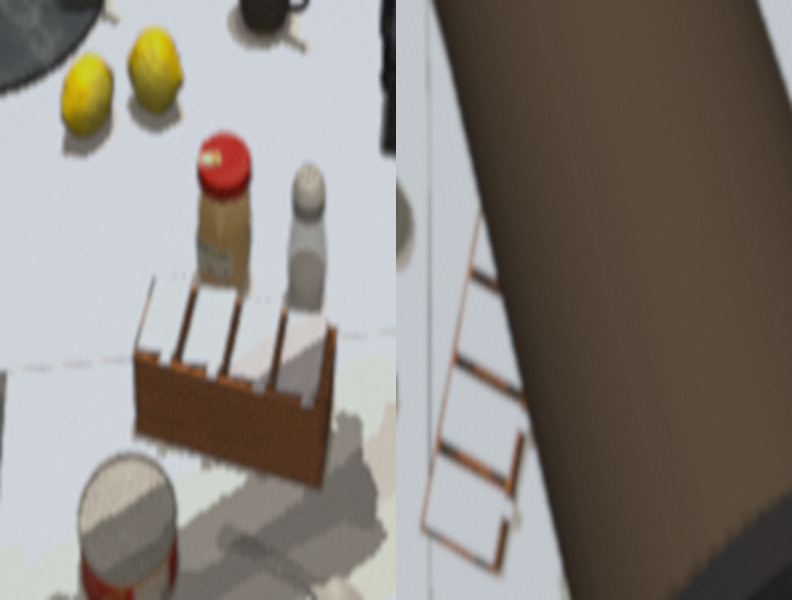

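All four lids look flat in the side half of the picture, with the caddy and bystanders in place. For margin I'll make one more light pass in the same direction, about 1.3 mm lower.

Request:
play_rows(deltas=[{"x":-53,"y":0,"z":0,"rx":0,"ry":0,"rz":0,"claw":1},{"x":-106,"y":0,"z":0,"rx":0,"ry":0,"rz":0,"claw":1},{"x":-159,"y":0,"z":0,"rx":0,"ry":0,"rz":0,"claw":1},{"x":-212,"y":0,"z":0,"rx":0,"ry":0,"rz":0,"claw":1},{"x":-258,"y":0,"z":0,"rx":0,"ry":0,"rz":0,"claw":1}])

```text
time_s: 7.6
tcp_pos: [0.4396, 0.1706, 0.2653]
eef_rot: [0.987, -0.16, 0.0, 0.0]
force: [0.1, -0.6, 0.0]
finger_gap: 0.0
gripper_force: 0.0
```

Request:
play_rows(deltas=[{"x":0,"y":0,"z":50,"rx":0,"ry":0,"rz":0,"claw":1},{"x":0,"y":0,"z":100,"rx":0,"ry":0,"rz":0,"claw":1},{"x":0,"y":0,"z":125,"rx":0,"ry":0,"rz":0,"claw":1},{"x":0,"y":0,"z":132,"rx":0,"ry":0,"rz":0,"claw":1},{"x":0,"y":0,"z":132,"rx":0,"ry":0,"rz":0,"claw":1}])

```text
time_s: 8.22
tcp_pos: [0.4416, 0.1703, 0.1336]
eef_rot: [0.987, -0.16, -0.0, -0.0]
force: [0.9, -0.5, 0.4]
finger_gap: 0.001
gripper_force: 0.0
```

```bash
python3 st.py
```

```text
t 8.225 tcp [0.4416 0.1703 0.1336] F [ 0.92 -0.55  0.35] gap 0.001
caddy xy -127.5 -3.1 tipz 60.6 yaw toolx -18.39 zaxis [-0.  0. -1.]
start target in tool [  -7.5   -3.1 -116.4]
```

Request:
play_rows(deltas=[{"x":12,"y":0,"z":-0.5,"rx":0,"ry":0,"rz":0,"claw":1},{"x":24,"y":0,"z":-0.5,"rx":0,"ry":0,"rz":0,"claw":1},{"x":36,"y":0,"z":-0.5,"rx":0,"ry":0,"rz":0,"claw":1},{"x":48,"y":0,"z":-0.5,"rx":0,"ry":0,"rz":0,"claw":1},{"x":60,"y":0,"z":-0.5,"rx":0,"ry":0,"rz":0,"claw":1}])

```text
time_s: 8.85
tcp_pos: [0.4991, 0.1507, 0.1339]
eef_rot: [0.987, -0.16, 0.0, 0.0]
force: [-0.8, -0.8, -0.2]
finger_gap: 0.001
gripper_force: 0.1
```

Request:
play_rows(deltas=[{"x":12,"y":0,"z":0,"rx":0,"ry":0,"rz":0,"claw":1},{"x":24,"y":0,"z":0,"rx":0,"ry":0,"rz":0,"claw":1},{"x":36,"y":0,"z":0,"rx":0,"ry":0,"rz":0,"claw":1},{"x":48,"y":0,"z":0,"rx":0,"ry":0,"rz":0,"claw":1},{"x":60,"y":0,"z":0,"rx":0,"ry":0,"rz":0,"claw":1}])

```text
time_s: 9.48
tcp_pos: [0.5559, 0.132, 0.1339]
eef_rot: [0.987, -0.16, -0.0, 0.0]
force: [0.7, 1.0, 1.2]
finger_gap: 0.003
gripper_force: 0.0
```

Request:
play_rows(deltas=[{"x":12,"y":0,"z":0,"rx":0,"ry":0,"rz":0,"claw":1},{"x":24,"y":0,"z":0,"rx":0,"ry":0,"rz":0,"claw":1},{"x":36,"y":0,"z":0,"rx":0,"ry":0,"rz":0,"claw":1},{"x":48,"y":0,"z":0,"rx":0,"ry":0,"rz":0,"claw":1},{"x":60,"y":0,"z":0,"rx":0,"ry":0,"rz":0,"claw":1}])

```text
time_s: 10.1
tcp_pos: [0.6128, 0.113, 0.1339]
eef_rot: [0.987, -0.16, 0.0, 0.0]
force: [0.0, -0.3, 0.5]
finger_gap: 0.002
gripper_force: 0.0
```

Request:
play_rows(deltas=[{"x":12,"y":0,"z":0,"rx":0,"ry":0,"rz":0,"claw":1},{"x":24,"y":0,"z":0,"rx":0,"ry":0,"rz":0,"claw":1},{"x":36,"y":0,"z":0,"rx":0,"ry":0,"rz":0,"claw":1},{"x":48,"y":0,"z":0,"rx":0,"ry":0,"rz":0,"claw":1},{"x":60,"y":0,"z":0,"rx":0,"ry":0,"rz":0,"claw":1}])

```text
time_s: 10.72
tcp_pos: [0.6698, 0.0941, 0.1339]
eef_rot: [0.987, -0.16, -0.0, 0.0]
force: [0.1, 0.9, -0.3]
finger_gap: 0.001
gripper_force: 0.0
```

Request:
play_rows(deltas=[{"x":5,"y":0,"z":-40,"rx":0,"ry":0,"rz":0,"claw":1},{"x":5,"y":0,"z":-90,"rx":0,"ry":0,"rz":0,"claw":1},{"x":5,"y":0,"z":-130,"rx":0,"ry":0,"rz":0,"claw":1},{"x":5,"y":0,"z":-150,"rx":0,"ry":0,"rz":0,"claw":1},{"x":5,"y":0,"z":-150,"rx":0,"ry":0,"rz":0,"claw":1}])

```text
time_s: 11.35
tcp_pos: [0.6747, 0.0929, 0.2857]
eef_rot: [0.987, -0.16, 0.002, -0.001]
force: [0.8, 0.4, -0.2]
finger_gap: 0.001
gripper_force: 0.0
```

```bash
python3 - <<'E'
from st import *
import cv2
rep()
cv2.imwrite('pics/s5.png',cv2.resize(get_image('side')['image'][160:300,240:410,::-1],None,fx=4,fy=4,interpolation=cv2.INTER_CUBIC))
E
```

```text
t 11.35 tcp [0.6747 0.0929 0.2857] F [ 0.82  0.44 -0.25] gap 0.001
caddy xy 118.1 -2.9 tipz 212.7 yaw toolx -18.41 zaxis [ 0.003  0.001 -1.   ]
start target in tool [-253.2   -2.8   35. ]
```

View pics/s5.png

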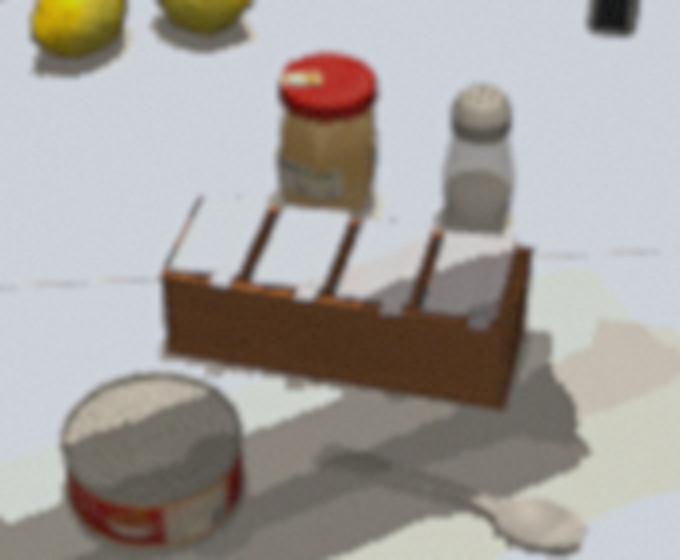

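The side crop shows four lids lying flat across (165-520, 200-320). The caddy and bystanders are where they were, and the fingers are well clear at (615,15).

```bash
python3 -c "
from workcell import *
print(finish_job())"
```

```text
the job is handed in; nothing more can be done
None
```

I stroked the four lids shut in order from the hinge end and handed the job in with the hand clear: the last side picture shows them flat and the caddy and its neighbours in place, and force readings stayed around 2 N or less, but no verdict came back.

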